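# Swipe test of a sprung touch plate

## Task

Swipe-test the touch plate on the bench: with the fingers shut, touch the ring at one end of its stepped track and trace the track around both corners to the crossbar at the other end, with a light touch that makes the plate sink a little but never to its stop, without lifting off or straying from the track. Finish still pressing lightly on the crossbar: the program ends while holding there. Leave the screwdriver, lidded pot and tape roll beside it where they lie.

Things in the scene. Friction and masses are not known exactly. Their poses are not given: they have to be found in the camera images.
- tester: touch-plate tester: grey open-topped housing 150 x 190 mm (x, y), fixed, at any yaw; rim 27 mm high. Origin: centre of its underside, on the bench; z up. In it floats a level black plate 136 x 176 mm. In the plate lies a flat bright track 5 mm wide, three straight legs like a stair step: from the ring at (-40, -70) mm to (-40, 0), to (40, 0), to the crossbar at (40, 70) in this frame
- plate (a joint): how far the black plate (8 mm thick, upper face 40 mm above the bench when untouched) has sunk, m: 0 untouched, 0.014 at its bottom stop. It moves straight down without tilting, on springs: begins to sink at about 1.2 N, then 0.45 N more per mm (3 N at 4 mm, 6.2 N at 11 mm), and springs back. A light touch is 1 to 11 mm
- track_ring (a point): centre of the ring, 26 mm across, a start mark at one end of the track; on the plate's upper face, sinks with it
- track_corner1 (a point): first corner of the track after the ring, 70 mm from it; on the plate's upper face
- track_corner2 (a point): second corner, 80 mm from the first; on the plate's upper face
- track_bar (a point): middle of the crossbar, 34 x 7 mm, square across the end of the track, 70 mm from the second corner; on the plate's upper face
- screwdriver_blue: loose blue screwdriver, 169 mm long (its y), 23 mm high, lying beside the tester; origin under its middle, on the bench. Bystander
- paste_pot: loose round pot with a screw lid, 63 mm across, 34 mm high, standing beside the tester; origin under its middle. Bystander
- tape_black: loose roll of black tape, 62 mm across, 19 mm high, lying flat beside the tester; origin under its middle. Bystander
Mind the look-alikes: they are no part of the job. Several things have the shape of the tester; the one meant has the colours described above.

How it is judged (in metres and radians):
On the way, in this order (a step that is already met when the one before it is completed fails the run):
1. the shut fingers touch the ring lightly (horizontal distance between the grasp point and track_ring below 0.015 m and value of joint plate between 0.001 and 0.011 m and contact force between the fingers and tester above 0.3 N), for 0.05 s.
2. the trace reaches the first corner, still touching (horizontal distance between the grasp point and track_corner1 below 0.015 m and value of joint plate between 0.001 and 0.011 m and contact force between the fingers and tester above 0.3 N), for 0.05 s.
3. the trace reaches the second corner, still touching (horizontal distance between the grasp point and track_corner2 below 0.015 m and value of joint plate between 0.001 and 0.011 m and contact force between the fingers and tester above 0.3 N), for 0.05 s.
4. the trace reaches the crossbar, still touching (horizontal distance between the grasp point and track_bar below 0.015 m and value of joint plate between 0.001 and 0.011 m and contact force between the fingers and tester above 0.3 N), for 0.05 s.
At the end, for the whole second after the job is handed in: The shut fingertips rest within 15 mm of the middle of the crossbar and hold the plate still, 1 to 11 mm down, with less than 15 N; the screwdriver, lidded pot and tape roll lie within 10 mm of where they were (all of step 4 and contact force between the fingers and tester below 15 N and velocity of joint plate between -0.01 and 0.01 m/s and distance of each of screwdriver_blue, paste_pot, tape_black from where it was at the start of the episode below 0.01 m); the arm keeps its last pose, push and grip.
It fails at once if the plate is pressed towards its bottom stop (12 mm or more) (value of joint plate above 0.012 m).
It fails at once if the tester is pushed or struck with more than 20 N (contact force between any of the fingers, the arm and tester above 20 N).
It fails at once if the plate is pressed with the fingers more than 18 mm off the track's centre line (value of joint plate above 0.0015 m and not ((x of the grasp point in the frame of tester between -0.058 and -0.022 m and y of the grasp point in the frame of tester between -0.088 and 0.018 m) or (x of the grasp point in the frame of tester between -0.058 and 0.058 m and y of the grasp point in the frame of tester between -0.018 and 0.018 m) or (x of the grasp point in the frame of tester between 0.022 and 0.058 m and y of the grasp point in the frame of tester between -0.018 and 0.088 m))).
It fails at once if the fingers lift off the plate between the ring and the crossbar (plate up while the fingertips are within about 12 mm above the track's middle part) (value of joint plate below 0.0004 m and ((x of the grasp point in the frame of tester between -0.058 and -0.022 m and y of the grasp point in the frame of tester between -0.052 and 0.018 m) or (x of the grasp point in the frame of tester between -0.058 and 0.058 m and y of the grasp point in the frame of tester between -0.018 and 0.018 m) or (x of the grasp point in the frame of tester between 0.022 and 0.058 m and y of the grasp point in the frame of tester between -0.018 and 0.052 m)) and z of the grasp point in the frame of tester below 0.071 m).
It fails at once if the screwdriver, lidded pot or tape roll is moved by more than 15 mm or lifted (distance of any of screwdriver_blue, paste_pot, tape_black from where it was at the start of the episode above 0.015 m).
It also fails if it takes over 48 s, if anything falls off the work surface, if the arm or the gripper's body presses on something with over 40 N, if the wrist force passes 120 N, or if a joint passes its speed limit or range.

## Robot

A 7-joint arm with a two-finger parallel gripper is mounted at the origin on a cart in front of the work surface, level with it; the furniture and walls round the work are solid. World frame = base frame: x ahead of the robot, y to its left, z up, the work surface at z = 0. Lengths are in mm, angles in rad, forces in N, time in s.
With the tool pointing down it reaches from about 400 to 875 mm from the base axis. Payload 6.5 kg.
Tool frame: the origin (TCP) lies on the mounting face of the last link; the fingertips stand ctrl.tip_reach ahead of it and the grasp point (between the pads) lies 155 mm ahead of it (ctrl.tip_reach is the distance from the TCP to the fingertips, in mm); z points along the fingers, y is the line along which they close (so a half turn about z gives the same grasp; the last joint's range is limited). The gripper opens to 85 mm and grips with 20 to 120 N. Pads are 22 mm wide; open, the fingers measure 114 mm over their backs; the gripper's body (76 mm by 85 mm) begins 54 mm behind the grasp point. The pads swing forward as they close: fully open they stand 13 mm farther back than shut.
Start: joints at [1.124, 0.536, -0.004, 1.538, 0.003, 1.067, -0.071], TCP at [241.581, -603.431, 404.69] pointing down, gripper open.
Joint ranges: [-2.7, 2.7], [-0.37, 2.16], [-1.27, 1.26], [0.24, 2.4], [-1.31, 4.45], [0.19, 1.91], [-2.76, 2.76]. Speed limits (rad/s): [2.39, 2.39, 3.14, 3.14, 3.14, 3.14, 3.14].

## Interface

Orientations are given as a rotation vector (axis times angle).
In Python, from rig import ctrl, jaws, kin, read_state, get_image, outline_of, pinpoint gives the robot as it stands. Calls block until the motion is done:
- ctrl.move_to(position, orientation): joint-space move of the TCP to a pose.
- ctrl.move_l(position, orientation=None, rate=150): straight line of the TCP; orientation=None keeps the orientation; rate is the mean speed in mm/s.
- ctrl.goto_joints(angles): joint-space move.
- jaws.grip(opening): finger opening in mm; the grip force is fixed at half the most; returns when the fingers have stopped.
- ctrl.wait(seconds).
- kin.ik(position, orientation): joint angles nearest the present ones, or None.
- read_state(): the state.
- get_image(name): name is "side" or "top" or "wrist"; returns a dict with "img" (384x512x3 uint8, blue, green, red), "intrinsics" (3x3 intrinsics, pixels), "k1" (the pictures are not rectified: a ray, as slopes to the right and down, at radius r is drawn at 1 + k1 r^2 times it, then the intrinsics apply), "eye" and "rotation" of the camera in the world. Camera axes: x right, y down, z forward; pixel columns grow to the right and rows downward; lengths in mm; the calibration is good to about 2 mm. A picture is of the moment at which its call begins. There is no depth.
A pose or a line that the arm cannot do raises ctrl.IKError and nothing moves.
- ctrl.job_done(): hands the job in; it is judged then, once.
Trained networks look in a picture, given as the dict that the camera call returned (one of the last four; its "shot" number tells which), for a name from the list of things; names that differ only in an ending like _2 or _b are one class to them, and where a whole thing is asked for, a point or a joint stands for the part that bears it (a point fixed in the world has none). Each returns a list of dicts, best first, with "conf" (0 to 1); they miss things now and then, are a little off and sometimes report something else, mostly with a low value. They report only what shows in the picture. A call takes as long as a camera call. They do not tell look-alikes from the thing itself.
- outline_of(picture, target): "pixels" (384x512 bool, what is visible of it) and "xy" ([column, row] in pixels, amid what is visible of it).
- pinpoint(picture, target): "xy" ([column, row] in pixels: a listed point, or the origin of a listed thing).
The state is a dict: "time": time; "joint_pos": joint angles; "qd": joint speeds; "effort": joint torques, N m; "tool_pos": TCP position; "orientation": TCP orientation; "contact_force": force on the tool from outside, world axes, zero at the start; "ft_torque": the same for the moment, N m; "opening": finger opening in mm; "grip_force": force on a finger pad.
Only numpy, scipy, OpenCV 4.12 (cv2) and the standard library are available. Lean on these libraries where they do the work, as an engineer would, in place of code of your own. Each camera call takes 0.05 s, during which the arm holds its last target. There are 200 camera calls.

## Working session

There is one attempt and no reset: what is moved stays moved. The work goes in short steps, each a Python script; the robot and the scene stay as the last script left them, time stands still between calls to the robot, and variables do not carry over. Pictures are saved under pics/ and viewed, at most 10 in all, crops included, and the job is handed in when it is done.

```bash
mkdir -p pics; ls
python3 - <<'E'
from rig import *
import cv2,numpy as np
s=read_state();print(s['time'],s['tool_pos'],s['orientation'],s['contact_force'],s['opening'],ctrl.tip_reach)
ims=[]
for n in ("top","side"):
    p=get_image(n);ims.append(p['img']);print(n,p['eye'],p['intrinsics'][0],p['k1'])
    for t in ("tester","track_ring","track_corner1","track_corner2","track_bar"):
        print(n,t,[(np.round(d['xy'],1).tolist(),round(d['conf'],2)) for d in pinpoint(p,t)])
    cv2.imwrite(f"pics/{n}.png",cv2.resize(p['img'],(800,600)))
E
```

```text
pics
0.0 [ 241.46251766 -603.14277732  403.81309879] [-3.08317099e+00 -5.94352433e-01  7.31390698e-04] [-0.54049796 -0.7093451   0.7761528 ] 85.51399576221863 173.4
top [423.73416758  59.42823439 893.96089744] [379.41826915   0.         259.41247416] -0.10973476453192613
top tester [([315.7, 190.3], 0.67), ([179.9, 217.8], 0.57), ([316.3, 166.2], 0.15)]
top track_ring [([355.2, 196.9], 0.96), ([206.4, 235.5], 0.64)]
top track_corner1 [([322.8, 200.3], 0.97), ([179.4, 198.8], 0.93), ([173.1, 229.9], 0.84), ([314.4, 167.6], 0.8)]
top track_corner2 [([322.8, 200.3], 0.97), ([179.4, 198.8], 0.93), ([173.1, 229.9], 0.84), ([314.4, 167.6], 0.8)]
top track_bar [([146.2, 194.1], 0.8), ([285.6, 173.5], 0.79)]
side [ 505.47012237 -748.29482576  580.68603709] [427.59376121   0.         257.95849349] 0.009130041170197428
side tester [([225.4, 164.5], 0.95), ([258.7, 244.3], 0.93)]
side track_ring [([207.1, 162.8], 0.67), ([245.7, 260.5], 0.56)]
side track_corner1 [([239.2, 151.0], 0.89), ([237.2, 233.6], 0.85), ([210.0, 151.0], 0.71), ([274.6, 230.6], 0.66)]
side track_corner2 [([239.2, 151.0], 0.89), ([237.2, 233.6], 0.85), ([210.0, 151.0], 0.71), ([274.6, 230.6], 0.66)]
side track_bar [([267.2, 202.8], 0.81), ([244.3, 137.4], 0.7)]
```

View pics/top.png

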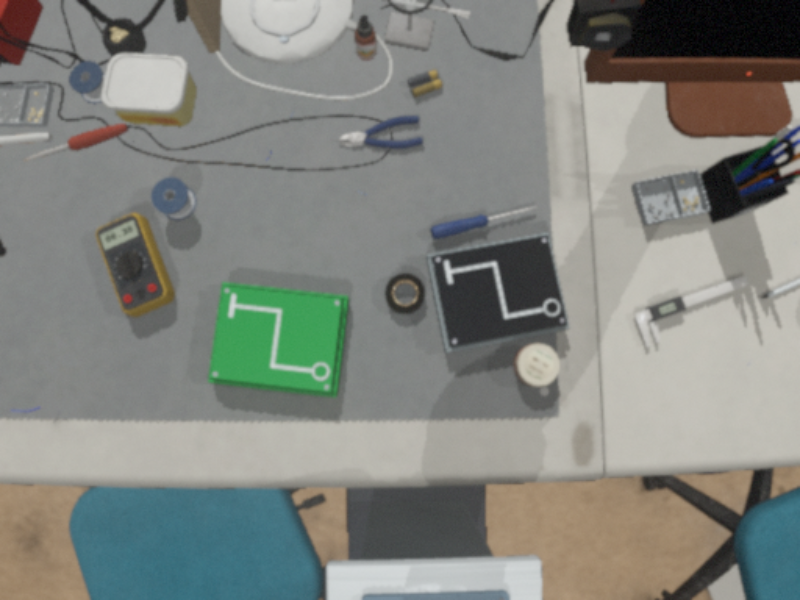

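View pics/side.png

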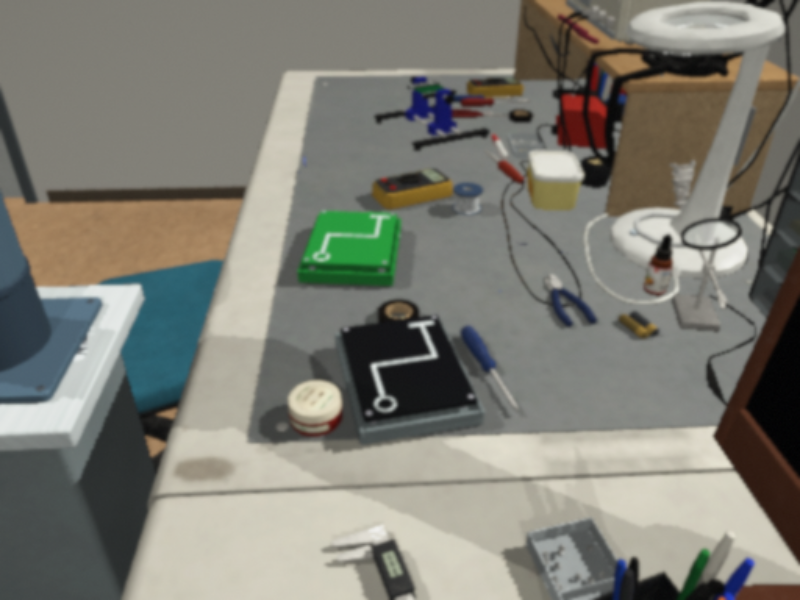

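The top view shows two candidates: green at px (180,218), which is the look-alike, and black with a grey housing at (318,186), which is the one meant. In the black one the ring is at (355,197), the corners at (323,200) and (314,168), and the bar at (286,173). The side view shows it at about (259,240). Next I triangulate, then look from above with the wrist camera.

```bash
cat > h.py <<'E'
from rig import *
import cv2,numpy as np
from scipy.optimize import least_squares
from scipy.spatial.transform import Rotation as R
MOD=np.array([[-40,-70],[-40,0],[40,0],[40,70]],float)
NAMES=["track_ring","track_corner1","track_corner2","track_bar"]
def ray(p,xy):
    K=p['intrinsics'];d=np.array([(xy[0]-K[0][2])/K[0][0],(xy[1]-K[1][2])/K[1][1]]);s=d.copy()
    for _ in range(20): s=d/(1+p['k1']*(s@s))
    return np.array(p['eye']),np.array(p['rotation'])@np.r_[s,1]
def plane(p,xy,z=40):
    e,d=ray(p,xy);return e+d*(z-e[2])/d[2]
def tri(a,b):
    (e,d),(f,g)=a,b;t=np.linalg.lstsq(np.c_[d,-g],f-e,rcond=None)[0]
    P,Q=e+d*t[0],f+g*t[1];return (P+Q)/2,np.linalg.norm(P-Q)
def fit(P):  # x,y,yaw of the model on the points
    P=np.array(P)[:,:2];m=P.mean(0);H=MOD.T@(P-m);a=np.arctan2(H[0,1]-H[1,0],H[0,0]+H[1,1])
    r=MOD@np.array([[np.cos(a),np.sin(a)],[-np.sin(a),np.cos(a)]])+m-P
    return m,a,np.linalg.norm(r,axis=1)
E
python3 - <<'E'
from h import *
T=[(355.2,196.9),(322.8,200.3),(314.4,167.6),(285.6,173.5)]
S=[(245.7,260.5),(237.2,233.6),(274.6,230.6),(267.2,202.8)]
t=get_image("top");s=get_image("side");P=[]
for a,b in zip(T,S):
    q,e=tri(ray(t,a),ray(s,b));print(np.round(q,1),round(e,1),np.round(plane(t,a),1),np.round(plane(s,b),1));P.append(plane(t,a))
print(fit(P))
for n in ("screwdriver_blue","paste_pot","tape_black"):
    print(n,[(np.round(plane(t,d['xy'],0),0)[:2],round(d['conf'],2)) for d in pinpoint(t,n)])
w=get_image("wrist");st=read_state();Rt=R.from_rotvec(st['orientation']).as_matrix()
print("cam in tool",np.round(Rt.T@(w['eye']-st['tool_pos']),0),"\n",np.round(Rt.T@np.array(w['rotation']),2),w['intrinsics'][0])
E
```

```text
Traceback (most recent call last):
  File "h.py", line 14, in tri
    (e,d),(f,g)=a,b;t=np.linalg.lstsq(np.c_[d,-g],f-e,rcond=None)[0]
                      ~~~~~~~~~~~~~~~^^^^^^^^^^^^^^^^^^^^^^^^^^^^
numpy.linalg.LinAlgError: Incompatible dimensions
```

```bash
python3 - <<'E'
import re
s=open('h.py').read()
s=s.replace("np.array(p['rotation'])@np.r_[s,1]","rot(p)@np.r_[s,1]").replace("def ray(","def rot(p):\n    r=np.array(p['rotation'],float);return R.from_rotvec(r).as_matrix() if r.size==3 else r.reshape(3,3)\ndef ray(",1)
open('h.py','w').write(s)
E
python3 - <<'E'
from h import *
T=[(355.2,196.9),(322.8,200.3),(314.4,167.6),(285.6,173.5)]
S=[(245.7,260.5),(237.2,233.6),(274.6,230.6),(267.2,202.8)]
t=get_image("top");s=get_image("side");P=[];print(t['rotation'])
for a,b in zip(T,S):
    q,e=tri(ray(t,a),ray(s,b));print(np.round(q,1),round(e,1),np.round(plane(t,a),1),np.round(plane(s,b),1));P.append(plane(t,a))
print(fit(P))
for n in ("screwdriver_blue","paste_pot","tape_black"):
    print(n,[(np.round(plane(t,d['xy'],0),0)[:2],round(d['conf'],2)) for d in pinpoint(t,n)])
w=get_image("wrist");st=read_state();Rt=R.from_rotvec(st['orientation']).as_matrix()
print("cam in tool",np.round(Rt.T@(w['eye']-st['tool_pos']),0),"\n",np.round(Rt.T@rot(w),2),w['intrinsics'][0])
E
```

```text
[-2.14647638  2.18065633 -0.17092556]
[ 521.9 -182.5   39.4] 0.2 [ 522.  -182.3   40. ] [ 521.8 -183.1   40. ]
[ 511.8 -106.9   39.9] 7.1 [ 515.3 -106.7   40. ] [ 508.2 -107.7   40. ]
[587.9 -91.7  31.8] 10.0 [591.4 -90.2  40. ] [ 581.7 -102.8   40. ]
[575.  -22.3  49.6] 3.1 [578.4 -23.2  40. ] [574.7  -9.7  40. ]
(array([ 551.75830776, -100.58040619]), np.float64(0.18497347700081623), array([6.4760029 , 3.14090599, 3.05728127, 1.24353299]))
screwdriver_blue [(array([ 515., -109.]), 0.74), (array([660., -79.]), 0.65)]
paste_pot [(array([ 445., -155.]), 0.76)]
tape_black [(array([555.,  42.]), 0.71), (array([587., -25.]), 0.58)]
cam in tool [72.  1. 32.] 
 [[-0.   -0.96 -0.28]
 [ 1.   -0.    0.  ]
 [-0.   -0.28  0.96]] [324.62189892   0.         260.44492465]
```

```bash
cat >> h.py <<'E'
ORI=(R.from_euler('z',0.19)*R.from_rotvec([np.pi,0,0])).as_rotvec()
E
python3 - <<'E'
from h import *
print(jaws.grip(0)); 
V=[]
for i,(x,y) in enumerate([(550,-100),(535,-130)]):
    ctrl.move_to([x,y,360],ORI);ctrl.wait(.5)
    w=get_image("wrist");cv2.imwrite(f"pics/w{i}.png",w['img']);np.save(f"w{i}.npy",w,allow_pickle=True);P=[]
    for n in NAMES:
        for d in pinpoint(w,n): print(n,np.round(d['xy'],1),round(d['conf'],2),np.round(plane(w,d['xy']),1))
s=read_state();print(s['time'],s['tool_pos'],s['contact_force'],s['opening'],ctrl.tip_reach)
E
```

```text
False
track_ring [335.4 213.1] 0.65 [ 529.6 -176.8   40. ]
track_corner1 [258.8 215.1] 0.94 [ 514.  -106.1   40. ]
track_corner2 [258.8 215.1] 0.94 [ 514.  -106.1   40. ]
track_bar [183.2 128.5] 0.89 [581.  -25.9  40. ]
track_ring [310.6 196.2] 0.81 [ 526.6 -179.5   40. ]
track_corner1 [229.4 196.5] 0.8 [ 512.1 -105.5   40. ]
track_corner1 [231.4 107.6] 0.56 [591.6 -94.1  40. ]
track_corner2 [229.4 196.5] 0.8 [ 512.1 -105.5   40. ]
track_corner2 [231.4 107.6] 0.56 [591.6 -94.1  40. ]
track_bar [149.4 109.9] 0.66 [576.4 -24.8  40. ]
5.65 [ 535.02586657 -129.96781831  360.02810987] [-0.87550119 -0.43486902 -0.72580391] 0.18365790207748559 173.4
```

View pics/w0.png

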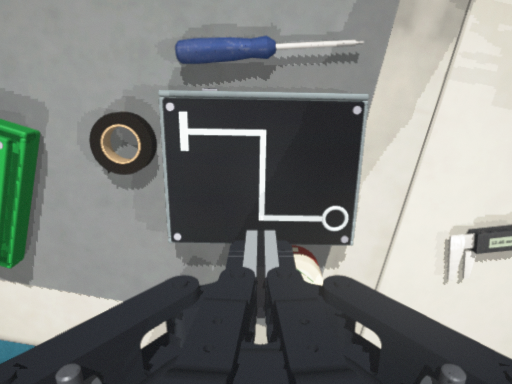

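The close view shows the black plate with its white track: ring (335,218), corner1 (262,218), corner2 (263,132), bar (184,131). The choice is confirmed. Now I fit the track template to the bright pixels of both wrist views, with height free.

```bash
cat > f.py <<'E'
from h import *
def trackpix(w):
    g=w['img'].min(axis=2);n,l,st,_=cv2.connectedComponentsWithStats((g>130).astype(np.uint8))
    best=None
    for i in range(1,n):
        x,y,ww,hh,a=st[i]
        m=l==i;v,u=np.nonzero(m);P=np.array([plane(w,q)[:2] for q in np.c_[u,v][::4]]) if 300<a<6000 else None
        if P is None: continue
        d=np.linalg.norm(P-[551,-101],axis=1).max()
        if d<110 and (best is None or a>len(best)): best=np.c_[u,v]
    return best
# sampled model: legs, ring, bar
def seg(a,b,n=150): return np.linspace(a,b,n)
th=np.linspace(0,2*np.pi,90)
M=np.vstack([seg([-40,-57],[-40,0]),seg([-40,0],[40,0]),seg([40,0],[40,70]),seg([23,70],[57,70]),np.c_[-40+11*np.cos(th),-70+11*np.sin(th)]])
from scipy.spatial import cKDTree
T=cKDTree(M)
def solve(ws):
    RR=[[ray(w,q) for q in trackpix(w)[::3]] for w in ws];E=[np.array([r[0] for r in q]) for q in RR];D=[np.array([r[1] for r in q]) for q in RR]
    def f(p,one=None):
        out=[];c,s=np.cos(p[2]),np.sin(p[2])
        for e,d in zip(E,D):
            q=(e+d*((p[3]-e[:,2])/d[:,2])[:,None])[:,:2]-p[:2]
            loc=q@np.array([[c,-s],[s,c]]);out.append(T.query(loc)[0])
        return np.concatenate(out)
    g=lambda z:least_squares(f,[551,-101,.16,z],loss='soft_l1',x_scale=[1,1,.01,1],diff_step=1e-4)
    r=g(40);return r.x,np.sqrt((r.fun**2).mean()),[len(e) for e in E]
if __name__=="__main__":
    W=[np.load(f"w{i}.npy",allow_pickle=True).item() for i in (0,1)]
    for ws in (W,W[:1],W[1:]): print(solve(ws))
E
python3 f.py
```

```text
(array([ 5.51398210e+02, -1.01924570e+02,  1.71430769e-01,  3.90132929e+01]), np.float64(1.696610410661639), [669, 689])
(array([ 5.51364411e+02, -1.01949626e+02,  1.68936711e-01,  3.87774629e+01]), np.float64(1.7308315970930188), [669])
(array([ 5.51416287e+02, -1.01979840e+02,  1.73933347e-01,  3.93166831e+01]), np.float64(1.6554849487792482), [689])
```

The pose is consistent: centre (551.4, -101.9), yaw 0.171, plate height 39. Next I go above the ring and descend slowly until contact.

```bash
cat >> h.py <<'E'
C=np.array([551.4,-101.9]);A=0.171
def W(i,z): 
    c,s=np.cos(A),np.sin(A);return np.r_[C+np.array([[c,-s],[s,c]])@MOD[i],z]
E
python3 - <<'E'
from h import *
ctrl.move_l(W(0,260),ORI);ctrl.move_l(W(0,222),rate=60);ctrl.wait(.5)
F=lambda:np.mean([(ctrl.wait(.02),read_state()['contact_force'])[1] for _ in range(6)],axis=0)
f0=F();s=read_state();print(s['time'],s['tool_pos'],W(0,222),f0)
z=222
while z>204:
    z-=1;ctrl.move_l(W(0,z),rate=20);f=F()-f0;tz=read_state()['tool_pos'][2];print(z,round(tz,1),np.round(f,2))
    if f[2]>2.2: break
np.save('f0.npy',f0);print(read_state()['time'])
E
```

```text
7.925 [ 523.90570336 -177.6929108   222.02862472] [ 523.89514576 -177.68577039  222.        ] [-0.42299088  0.22107564 -0.11611054]
221 221.0 [0.19 0.02 0.28]
220 220.0 [0.22 0.03 0.47]
219 219.0 [ 0.26 -0.35  0.38]
218 218.0 [ 0.92 -0.36 -0.05]
217 217.0 [ 0.23 -0.41  0.54]
216 216.0 [ 0.32 -0.3   0.02]
215 215.0 [ 0.34 -0.11  0.25]
214 214.0 [0.3  0.03 0.23]
213 213.1 [0.36 0.05 1.27]
212 212.1 [ 0.91 -0.5   1.89]
211 211.1 [ 1.28 -1.07  2.12]
210 210.0 [ 0.98 -0.22  2.96]
12.125
```

Contact came at z≈213.3, as expected (40+173.4). I go to about 6 mm of sink and trace, logging force along the way.

Run:
```python
from h import *
f0=np.load('f0.npy')
def rep(n):
    f=np.mean([(ctrl.wait(.02),read_state()['contact_force'])[1] for _ in range(6)],axis=0)-f0
    s=read_state();print(n,round(s['time'],2),np.round(s['tool_pos'],1),np.round(f,2))
    return f[2]
z=207.4
ctrl.move_l(W(0,z),rate=15);ctrl.wait(.2);fz=rep('ring')
for i in (1,2,3):
    for k in (.5,1):
        if not 2<fz<5.8: print('force off');break
        p=W(i-1,z)*(1-k)+W(i,z)*k;ctrl.move_l(p,rate=40);fz=rep((i,k))
w=get_image("wrist");cv2.imwrite("pics/end.png",w['img'])
```

```text
ring 12.75 [ 524.  -177.7  207.5] [ 1.25 -0.47  3.85]
(1, 0.5) 13.88 [ 517.9 -142.6  207.3] [0.7  1.36 4.42]
(1, 1) 15.0 [ 511.9 -108.1  207.3] [0.37 1.61 4.15]
(2, 0.5) 16.25 [ 551.6 -101.8  207.6] [-0.27 -0.04  3.81]
(2, 1) 17.5 [591.  -94.9 207.6] [-0.63  0.21  3.62]
(3, 0.5) 18.62 [584.8 -60.  207.3] [0.31 1.06 3.92]
(3, 1) 19.75 [578.8 -25.5 207.3] [0.33 1.38 4.13]
```

View pics/end.png

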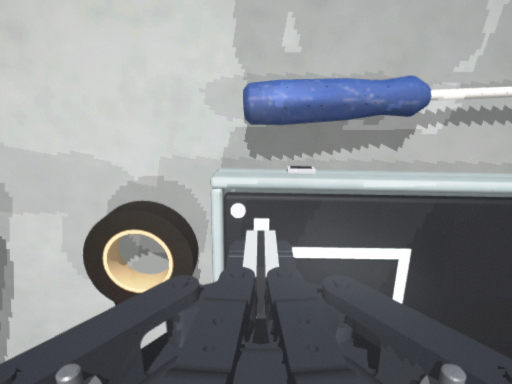

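The fingertips at (260,235) sit over the crossbar, whose end shows at (261,224), still pressing with about 4 N. The tape and screwdriver are clear.

```bash
python3 -c "
from rig import *
ctrl.wait(.3);print(ctrl.job_done())"
```

```text
the job is handed in; nothing more can be done
None
```

I traced the track from the ring around both corners to the crossbar at about 4 N (roughly 6 mm of sink) and handed the job in at about 20 s, still pressing there; the hand-in returned no verdict. The tape roll and screwdriver look undisturbed in the last picture, which does not show the pot, though the arm logged no unexpected forces.

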